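# Set and hold the portion gate

### The arm

A 6-joint arm with a two-finger parallel gripper is mounted at the origin on a cart in front of the work surface, level with it; the furniture and walls round the work are solid. World frame = base frame: x ahead of the robot, y to its left, z up, the work surface at z = 0. Lengths are in m, angles in degrees, forces in N, time in s.
With the tool pointing down it reaches from about 0.4 to 0.825 m from the base axis. Payload 7 kg.
Tool frame: the origin (TCP) lies between the finger pads; the fingertips stand 25 mm ahead of it and the grasp point (between the pads) lies 6 mm ahead of it; z points along the fingers, y is the line along which they close (so a half turn about z gives the same grasp; the last joint's range is limited). The gripper opens to 88 mm and grips with 3 to 60 N. Pads are 19 mm wide; open, the fingers measure 130 mm over their backs; the gripper's body (78 mm by 193 mm) begins 47 mm behind the grasp point.
Start: joints at [85.72, 20.546, 0.682, 0, -70.136, -16.507], TCP at [0.24, 0.631, 0.252] pointing down, gripper open.
Joint ranges: [-176.03, 176.03], [-82.01, 121.73], [-58.28, 71.71], [-173.87, 95.51], [-174.79, -0.11], [-173.66, 173.66]. Speed limits (degrees/s): [136.94, 136.94, 172.46, 180, 180, 180].

### API

Orientations are given as [roll, pitch, yaw] about the fixed x, y, z axes, in that order (R = Rz(yaw) Ry(pitch) Rx(roll)).
In Python, from plant import r gives the robot as it stands.
- The arm moves only by the shell command python3 -m crank 'ROWS' [FORCE]. ROWS is JSON, a list of rows, each a list of 3 entries, a list of its own where there are three numbers: the turn, a rotation vector about the tool's x, y, z in degrees, then the shift along the tool's x, y, z in cm, then the closure, from -1 (fully open) to 1 (shut). In form: [[[wx, wy, wz], [dx, dy, dz], fingers], ...]. A call has 1 to 8 rows; each row shifts and turns the commanded pose from where the row before left it, along the tool's axes as they then stand; what a row does not reach is not made up. A row lasts 1/10 s, in which the tool goes at most 50 mm and 8.59 degrees, less where a joint would pass 70% of its speed; a pose out of reach is approached as far as the arm can. A call with a gripper value outside its range is refused whole. The fingers move at their own pace and stop on an object; FORCE is the grip in N (left out, the last holds). Time passes only in rows, so rows that do not move let the fingers close. It gives the time, the measured TCP pose, the force, the opening and the grip force at its end, in the units of the state.
- r.get_state(): the state, without advancing time (a new reading comes with each control period).
- r.capture(name): name is "side" or "top"; returns a dict with "color" (420x560x3 uint8, red, green, blue), "range_z" (420x560 float32, m along the optical axis (not along the pixel's ray), 0 where there is no reading), "intrinsics" (3x3 intrinsics, pixels), "k1" (the pictures are not rectified: a ray, as slopes to the right and down, at radius r is drawn at 1 + k1 r^2 times it, then the intrinsics apply), "world_from_camera" (4x4, takes a point from camera to world coordinates). Camera axes: x right, y down, z forward; pixel columns grow to the right and rows downward; lengths in m; the calibration is good to about 2 mm. A picture is of the moment at which its call begins.
- r.close_job(): hands the job in; it is judged then, once.
The state is a dict: "time_s": time; "joints": joint angles; "qd": joint speeds; "joint_torque": joint torques, N m; "tcp_pos": TCP position; "eef_rot": TCP orientation; "contact_force": force on the tool from outside, world axes, zero at the start; "moment": the same for the moment, N m; "gripper_width": finger opening in m; "gripper_force": force on a finger pad.
Only numpy, scipy, OpenCV 4.12 (cv2) and the standard library are available. Lean on these libraries where they do the work, as an engineer would, in place of code of your own. Each camera call takes 0.05 s, during which the arm holds its last target. There are 200 camera calls.

### The job

On the portion dispenser, turn the round knob until the pointer's needle stands in the middle of the gap between the two ears of the gauge clip, leaving the spring gate shut meanwhile. Then pull the gate out by its upright post until the gate's index tip stands opposite the middle of the pointer's broad end, and keep it there: the program finishes with the gripper still gripping and holding the gate out against its spring. Leave the things standing around undisturbed.

Things in the scene. Friction and masses are not known exactly. Their poses are not given: they have to be found in the camera images.
- dispenser: Fixed steel portion dispenser, 360 mm deep, 235 wide, 294 high; its place and yaw vary. Origin on the table under the gate slide's centre line; -x is its front (towards the robot), +y its left seen from the robot. Its deck top is 100 mm above the table. The round hopper, 116 mm across, stands 112 mm behind the origin (+x); all parts in front of it stay below 165 mm.
- knob_grip (a point): Point on the knob's vertical axis, 142 mm above the table, where to grip it from above, from any side. Black fluted round knob, 35 mm in diameter (37 over the flutes), straight from 124 to 158 mm above the table, on a housing whose top is at 116 mm, on the deck's left wing (dispenser frame x -18, y +132 mm). The point turns with the knob.
- knob (a joint): Knob angle, rad, 0 to 5.6 (stops at both ends), growing clockwise seen from above; starts at 0 to 0.5 and stays where it is left (friction 0.03 N m). Each rad clockwise moves the pointer 12 mm towards the dispenser's front (its -x); anticlockwise moves it back.
- pointer_needle (a point): Tip of the pointer's thin needle (3 mm wide), 117 mm above the table, on the pointer's left (+y) side. The pointer is a small aluminium rider on the lead screw between knob housing and front bearing, moved only by the knob.
- pointer_pad (a point): Middle of the end face of the pointer's broad (10 mm wide) right-hand end, 117 mm above the table; it faces the gate slide. Same dispenser x as the needle.
- clip_gap (a point): Middle of the gauge clip's gap, 117 mm above the table, on the side that faces the needle. The clip is a fixed steel piece on the deck, left of the pointer, with two upright ears (8 mm wide, 19 mm high) and a 12 mm gap between them along the dispenser's x. Its place along the scale varies: at the start 16 to 52 mm in front of the needle. Axes parallel to the dispenser's.
- gate: The flat gate slide (185 x 42 x 7 mm) with its upright post; origin at the slide's centre, 104.5 mm above the table, directly above the dispenser's origin while shut. It draws out 0 (shut, start) to 100 mm (stop) straight towards the dispenser's front (its -x). A spring pulls it shut: 4 N when shut, 0.9 N more for each 10 mm; it shuts when let go.
- handle_grip (a point): Point on the axis of the gate's upright round steel post, 142 mm above the table, where to grip it from above. Post 20 mm in diameter, from a 28 mm wide foot at 108 to 115 mm above the table up to its top at 161 mm. Nothing beside it within 80 mm stands higher than 121 mm. It moves with the gate.
- gate_index (a point): Tip of the gate's small index arm, on the slide's left (+y) side, 117 mm above the table, at the same dispenser x as the post's axis. It moves with the gate past the right-hand side of the pointer's broad end, without touching it.
- portion_cup: Loose clear cup (92 mm across, 68 mm high) standing on the table under the chute, between the dispenser's side cheeks; origin at the centre of its underside. Leave alone.
- dredger: Loose metal shaker with a handle, 110 mm high, standing to the right of the dispenser; origin at the centre of its underside. Leave alone.
- mill_1: Loose small glass mill, 44 mm across, 90 mm high, beside the dispenser; origin at the centre of its underside. Leave alone.
- mill_2: Loose small mill like the other one, 44 x 90 mm. Leave alone.
- lemon_1: Loose lemon, about 71 x 53 x 51 mm. Leave alone.
- garlic_1: Loose garlic bulb, about 56 mm. Leave alone.
- egg_timer: Loose kitchen timer, 63 mm across, 50 mm high. Leave alone.
- tongs_1: Loose tongs, 255 mm long, lying flat. Leave alone.

How it is judged (in metres and radians):
On the way, in this order (a step that is already met when the one before it is completed fails the run):
1. the needle stands in the clip's gap while the gate is still shut (x of pointer_needle in the frame of clip_gap between -0.006 and 0.006 m and x of gate in the frame of dispenser above -0.008 m), for 0.3 s.
2. the gate is pulled out until its index is opposite the pointer's broad end, and held by the gripper (x of pointer_needle in the frame of clip_gap between -0.006 and 0.006 m and x of gate_index in the frame of pointer_pad between -0.005 and 0.005 m and contact force between the fingers and gate above 2 N), for 0.5 s.
At the end, for the whole second after the job is handed in: Through the last second the needle is in the clip's gap (within 6 mm of its middle), the gate's index is within 5 mm of the middle of the pointer's broad end, the gate is still, and the fingers hold the gate's post against the spring (contact force above 2 N) (all of step 2 and linear speed of gate below 0.01 m/s); the arm keeps its last pose, push and grip.
It fails at once if a thing standing around was pushed away (more than 25 mm) (distance of any of portion_cup, dredger, mill_1, mill_2, lemon_1, garlic_1, egg_timer, tongs_1 from where it was at the start of the episode above 0.025 m).
It also fails if it takes over 72 s, if anything falls off the work surface, if the arm or the gripper's body presses on something with over 40 N, if the wrist force passes 120 N, or if a joint passes its speed limit or range.

## Working session

There is one attempt and no reset: what is moved stays moved. The work goes in short steps, Python scripts to look and compute and a shell command to move; the robot and the scene stay as the last step left them, time stands still between calls to the robot, and variables do not carry over. Pictures are saved under pics/ and viewed, at most 10 in all, crops included, and the job is handed in when it is done.

```bash
mkdir -p pics; ls; cat > h.py <<'E'
import numpy as np, cv2
from plant import r
def cap(n,f=None):
    c=r.capture(n)
    if f: cv2.imwrite('pics/'+f,c['color'][:,:,::-1])
    return c
def ray(c,u,v):
    K=np.array(c['intrinsics']);d=np.array([(u-K[0,2])/K[0,0],(v-K[1,2])/K[1,1]]);s=d.copy()
    for _ in range(20): s=d/(1+c['k1']*(s@s))
    T=np.array(c['world_from_camera']);return T[:3,3],T[:3,:3]@np.array([s[0],s[1],1])
def onz(c,u,v,z):
    o,d=ray(c,u,v);return o+d*(z-o[2])/d[2]
def dep(c,u,v):
    o,d=ray(c,u,v);return o+d*float(c['range_z'][int(v),int(u)])
def proj(c,p):
    T=np.linalg.inv(c['world_from_camera']);q=T[:3,:3]@p+T[:3,3];s=q[:2]/q[2];s=s*(1+c['k1']*(s@s))
    K=np.array(c['intrinsics']);return s*[K[0,0],K[1,1]]+K[:2,2]
E
python3 - <<'E'
from h import *
for n in('top','side'):
    c=cap(n,n+'0.png');print(n,np.round(c['world_from_camera'],3).tolist(),np.round(c['intrinsics'],1).tolist(),c['k1'])
    np.savez(n+'0.npz',**c)
print(r.get_state())
E
```

```text
pics
top [[-0.019, -0.979, 0.203, 0.248], [-1.0, 0.019, -0.003, -0.078], [-0.001, -0.203, -0.979, 1.528], [0.0, 0.0, 0.0, 1.0]] [[518.7, 0.0, 272.2], [0.0, 518.7, 208.6], [0.0, 0.0, 1.0]] -0.056099256230673585
side [[0.921, -0.178, 0.346, 0.008], [-0.389, -0.461, 0.798, -1.258], [0.018, -0.87, -0.493, 0.865], [0.0, 0.0, 0.0, 1.0]] [[475.3, 0.0, 276.3], [0.0, 475.3, 204.4], [0.0, 0.0, 1.0]] -0.08524737786328725
{'time_s': 0.1, 'joints': array([ 8.57196395e+01,  2.05873193e+01,  6.39577061e-01, -1.87403386e-02,
       -7.01359963e+01, -1.65097236e+01]), 'qd': array([-0.0396225 , -0.13191957,  0.19702975,  0.03854729,  0.0136134 ,
        0.10238096]), 'joint_torque': array([-2.18770117e-03, -5.84161091e+01,  2.93751186e+01,  7.01554924e+00,
        1.02102119e-02, -5.45111766e-05]), 'tcp_pos': array([0.23943126, 0.63068056, 0.25071754]), 'eef_rot': array([ 1.79914707e+02, -6.90720255e-03, -2.07964596e+01]), 'contact_force': array([ 0.14960916, -0.62230807,  0.14336963]), 'moment': array([-0.02837016, -0.0253592 , -0.02888884]), 'gripper_force': 0.0, 'gripper_width': 0.08723914597586019}
```

View pics/top0.png

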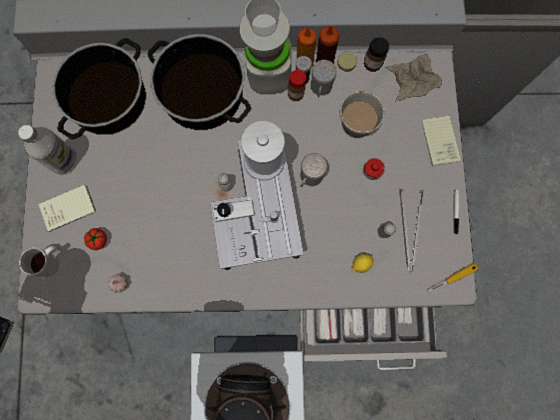

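View pics/side0.png

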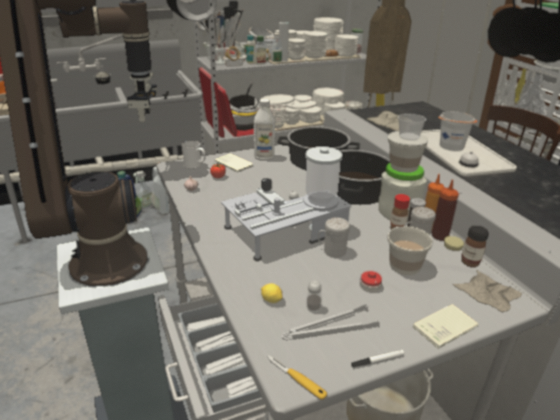

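The top view shows the dispenser: hopper (263,145), black knob (223,210), post (274,215), clip and scale around (240,250). A mill stands near the knob at (224,182). I'll zoom in next.

```bash
python3 - <<'E'
from h import *
a=cv2.imread('pics/top0.png')[190:275,203:313]
cv2.imwrite('pics/topz.png',cv2.resize(a,None,fx=7,fy=7,interpolation=cv2.INTER_CUBIC))
c=dict(np.load('top0.npz'))
for n,u,v,z in(('knob',223,210,.158),('post',274,215,.161),('mill',224,182,.09),('hopper',263,134,.294)): print(n,onz(c,u,v,z),dep(c,u,v))
E
```

```text
knob [0.5300666  0.05016526 0.158     ] [0.53090184 0.05054425 0.15394771]
post [ 0.51306402 -0.08704386  0.161     ] [ 0.51226513 -0.08701644  0.16511528]
mill [0.6258604  0.05366017 0.09      ] [0.62632297 0.05382117 0.08824116]
hopper [ 0.69453806 -0.06276976  0.294     ] [ 0.69615919 -0.06271473  0.28952363]
```

View pics/topz.png

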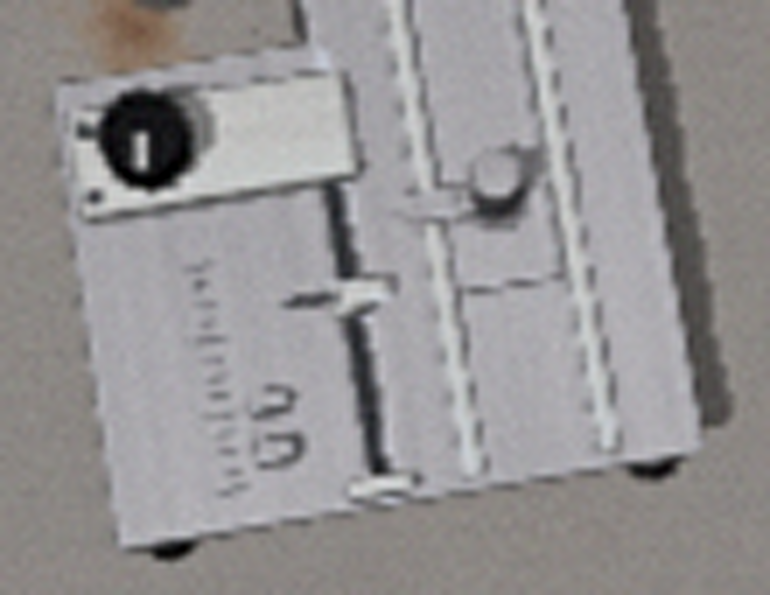

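```bash
python3 - <<'E'
from h import *
c=dict(np.load('top0.npz'))
P=lambda x,y,z:onz(c,203+(x+.5)/7-.5,190+(y+.5)/7-.5,z)
for a,b,z in(((395,0),(475,470),.108),((527,0),(610,450),.108),((60,90),(122,545),.1),((122,545),(700,450),.1)):
    A,B=P(*a,z),P(*b,z);d=A-B;print('ang',np.degrees(np.arctan2(d[1],d[0])),np.hypot(*d[:2]))
K=P(147,138,.158)[:2];H=P(498,175,.161)[:2]
print('knob',K,'post',H)
for y in (9,10,11,12):
    R=np.array([[np.cos(np.radians(y)),-np.sin(np.radians(y))],[np.sin(np.radians(y)),np.cos(np.radians(y))]])
    O=K-R@[-.018,.132]
    L=lambda q:np.round(R.T@(q[:2]-O)*1e3,1)
    print(y,'O',O,'post',L(H),'needle',L(P(285,300,.117)),'earU',L(P(285,400,.119)),'earL',L(P(295,452,.119)),'gap',L(P(300,425,.119)),'front',L(P(122,545,.1)),L(P(700,450,.1)),'arm tip',L(P(400,208,.117)),'pad',L(P(395,290,.117)))
E
```

```text
ang 8.560444418840143 0.19229744280123676
ang 8.925564394815833 0.18451938642532908
ang 7.780410567873703 0.1852231649866843
ang 98.24645447348412 0.23053193961608995
knob [0.53200331 0.04862195] post [ 0.51425074 -0.08630067]
9 O [ 0.57043105 -0.07893709] post [-56.6   1.5] needle [-82.8  91.2] earU [-122.1   97.6] earL [-142.9   97.2] gap [-132.8   93.5] front [-164.8  170.8] [-167.8  -59.7] arm tip [-54.5  40.4] pad [-86.5  47.9]
10 O [ 0.57265141 -0.07824701] post [-58.9   2.2] needle [-83.5  92.3] earU [-122.7   99.5] earL [-143.5   99.3] gap [-133.4   95.5] front [-164.1  173.4] [-171.1  -57.1] arm tip [-56.1  41. ] pad [-87.9  49.1]
11 O [ 0.57485938 -0.07751828] post [-61.2   2.9] needle [-84.2  93.5] earU [-123.2  101.3] earL [-144.   101.5] gap [-134.1   97.5] front [-163.3  175.9] [-174.4  -54.4] arm tip [-57.7  41.7] pad [-89.3  50.4]
12 O [ 0.57705431 -0.07675112] post [-63.4   3.7] needle [-84.8  94.6] earU [-123.7  103.1] earL [-144.5  103.7] gap [-134.6   99.5] front [-162.6  178.4] [-177.6  -51.6] arm tip [-59.2  42.4] pad [-90.8  51.6]
```

Measured: yaw about 8.5°, knob at (0.532, 0.049), needle about 49.5 mm behind the gap centre, so a clockwise turn of about 236°. I'm moving above the knob now.

```bash
python3 -m crank '[[[0,0,0],[3,2.75,0],-1],[[0,0,0],[3,2.75,0],-1],[[0,0,0],[3,2.75,0],-1],[[0,0,0],[3,2.75,0],-1],[[0,0,0],[3,2.75,0],-1],[[0,0,0],[3,2.75,0],-1],[[0,0,0],[3,2.75,0],-1],[[0,0,0],[3,2.75,0],-1]]'
python3 -m crank '[[[0,0,0],[3,2.75,0],-1],[[0,0,0],[3,2.75,0],-1],[[0,0,0],[3,2.75,0],-1],[[0,0,0],[3,2.75,0],-1],[[0,0,0],[3,2.75,0],-1],[[0,0,0],[3,2.75,0],-1],[[0,0,0],[3,2.75,0],-1],[[0,0,0],[3,2.75,0],-1]]'
python3 -m crank '[[[0,0,-8],[0,0,0],-1],[[0,0,-8],[0,0,0],-1],[[0,0,-8],[0,0,0],-1],[[0,0,-8],[0,0,0],-1],[[0,0,-8],[0,0,0],-1],[[0,0,-8],[0,0,0],-1],[[0,0,-8],[0,0,0],-1],[[0,0,0],[0,0,0],-1]]'
python3 -c "
from plant import r;s=r.get_state();print(s['joints'],s['tcp_pos'],s['eef_rot'])"
```

```text
time_s: 0.9
tcp_pos: [0.3861, 0.3385, 0.2514]
eef_rot: [180.0, 0.0, -20.8]
contact_force: [0.8, 1.0, 0.6]
gripper_width: 0.0876
gripper_force: 0.0
time_s: 1.7
tcp_pos: [0.5325, 0.0477, 0.2514]
eef_rot: [180.0, 0.0, -20.8]
contact_force: [0.5, 1.1, -0.4]
gripper_width: 0.0878
gripper_force: 0.0
time_s: 2.5
tcp_pos: [0.5319, 0.0493, 0.2512]
eef_rot: [-180.0, 0.0, 35.3]
contact_force: [-0.2, -0.1, 0.4]
gripper_width: 0.0873
gripper_force: 0.0
[ 2.63262060e+01  7.30701078e+00 -1.70500531e+01 -1.15216874e-02
 -6.56797010e+01  9.90062720e+01] [0.5319261  0.04927448 0.2512395 ] [-1.79983878e+02  3.46689527e-02  3.53277344e+01]
```

```bash
python3 -m crank '[[[0,0,-8],[0,0,0],-1],[[0,0,-8],[0,0,0],-1],[[0,0,-8],[0,0,0],-1],[[0,0,-8],[0,0,0],-1],[[0,0,0],[0,0,3],-1],[[0,0,0],[0,0,3],-1],[[0,0,0],[0,0,3],-1],[[0,0,0],[0,0,1.2],-1]]'
python3 -m crank '[[[0,0,0],[0,0,0],1],[[0,0,0],[0,0,0],1],[[0,0,0],[0,0,0],1],[[0,0,0],[0,0,0],1],[[0,0,0],[0,0,0],1],[[0,0,0],[0,0,0],1],[[0,0,0],[0,0,0],1],[[0,0,0],[0,0,0],1]]' 12
```

```text
time_s: 3.3
tcp_pos: [0.5305, 0.0488, 0.1468]
eef_rot: [-179.8, 0.2, 67.0]
contact_force: [-0.0, 0.5, 0.4]
gripper_width: 0.088
gripper_force: 0.0
time_s: 4.1
tcp_pos: [0.5349, 0.049, 0.1502]
eef_rot: [179.7, -0.1, 67.3]
contact_force: [11.9, -5.9, -7.2]
gripper_width: 0.0347
gripper_force: 12.0
```

```bash
python3 -m crank '[[[0,0,0],[0,0.3,0],1],[[0,0,0],[0,0,0],1],[[0,0,0],[0,0,0],1],[[0,0,0],[0,0,0],1]]'
python3 -m crank '[[[0,0,5],[0,0,0],1],[[0,0,5],[0,0,0],1],[[0,0,5],[0,0,0],1],[[0,0,5],[0,0,0],1],[[0,0,0],[0,0,0],1]]'
```

```text
time_s: 4.5
tcp_pos: [0.5352, 0.0487, 0.1501]
eef_rot: [180.0, -0.1, 67.2]
contact_force: [-1.7, 3.8, 5.0]
gripper_width: 0.0351
gripper_force: 12.0
time_s: 5.0
tcp_pos: [0.5343, 0.0493, 0.1501]
eef_rot: [-179.9, -0.1, 47.0]
contact_force: [-6.9, 8.4, 8.6]
gripper_width: 0.0343
gripper_force: 12.0
```

```bash
for i in 1 2; do :; done; python3 -m crank '[[[0,0,7],[0,0,0],1],[[0,0,7],[0,0,0],1],[[0,0,7],[0,0,0],1],[[0,0,7],[0,0,0],1],[[0,0,7],[0,0,0],1],[[0,0,7],[0,0,0],1],[[0,0,7],[0,0,0],1],[[0,0,7],[0,0,0],1]]'
python3 -m crank '[[[0,0,7],[0,0,0],1],[[0,0,7],[0,0,0],1],[[0,0,7],[0,0,0],1],[[0,0,7],[0,0,0],1],[[0,0,7],[0,0,0],1],[[0,0,7],[0,0,0],1],[[0,0,7],[0,0,0],1],[[0,0,7],[0,0,0],1]]'
python3 -m crank '[[[0,0,7],[0,0,0],1],[[0,0,7],[0,0,0],1],[[0,0,7],[0,0,0],1],[[0,0,7],[0,0,0],1],[[0,0,7],[0,0,0],1],[[0,0,7],[0,0,0],1],[[0,0,7],[0,0,0],1],[[0,0,0],[0,0,0],1]]'
python3 - <<'E'
from h import *
c=cap('top');np.savez('top1.npz',**c);s=cap('side');np.savez('side1.npz',**s)
a=c['color'][190:275,203:313,::-1]
cv2.imwrite('pics/topz1.png',cv2.resize(a,None,fx=7,fy=7,interpolation=cv2.INTER_CUBIC))
b=s['color'][180:255,215:320,::-1]
cv2.imwrite('pics/sidez1.png',cv2.resize(b,None,fx=7,fy=7,interpolation=cv2.INTER_CUBIC))
E
```

```text
time_s: 5.8
tcp_pos: [0.5355, 0.0516, 0.1502]
eef_rot: [-179.7, -0.1, -9.0]
contact_force: [-4.4, 18.7, 5.7]
gripper_width: 0.0347
gripper_force: 12.0
time_s: 6.6
tcp_pos: [0.5365, 0.0514, 0.1501]
eef_rot: [-179.7, 0.2, -65.0]
contact_force: [-1.2, 16.8, 3.3]
gripper_width: 0.0346
gripper_force: 12.0
time_s: 7.4
tcp_pos: [0.5361, 0.0507, 0.1501]
eef_rot: [-179.9, 0.3, -114.0]
contact_force: [-0.8, 13.5, 3.2]
gripper_width: 0.0347
gripper_force: 12.0
```

View pics/topz1.png

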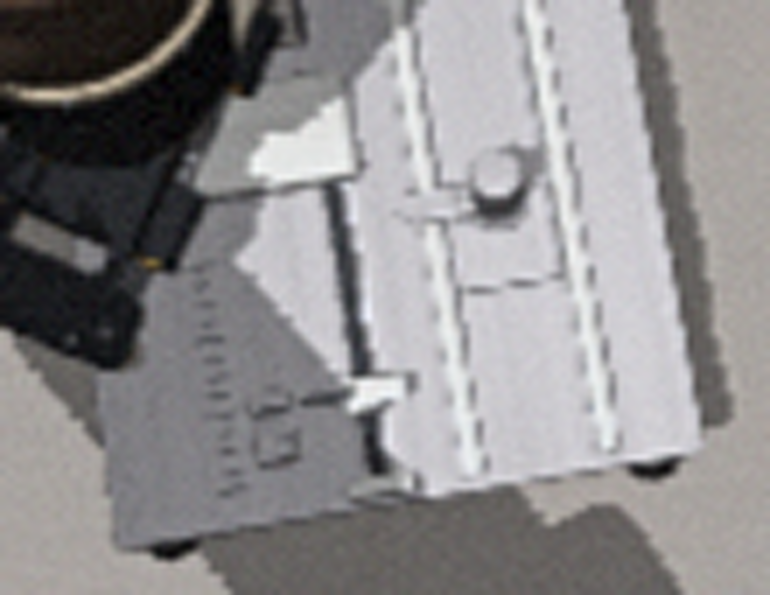

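View pics/sidez1.png

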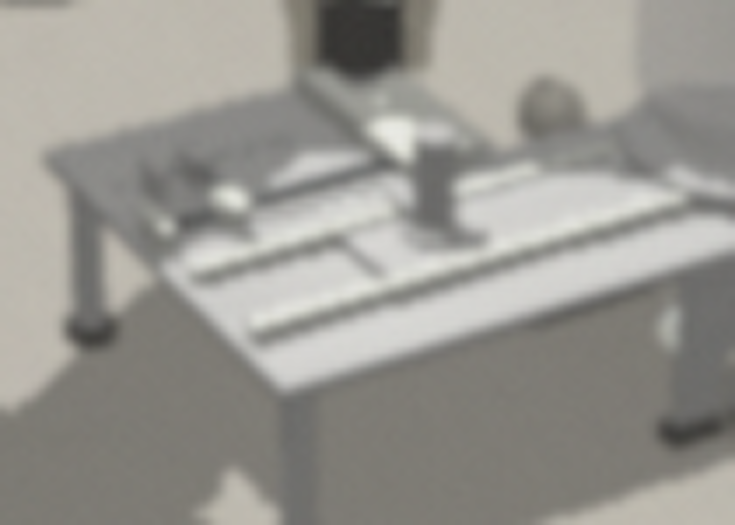

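The needle tip has moved to (300,400), matching the 181° turned, and the knob is following without slip. The clip ears show at about y 390–465. I'll enlarge that area with more contrast.

```bash
python3 - <<'E'
from h import *
ims=[]
for k in range(6): ims.append(cap('top')['color'][238:262,230:266,::-1].astype(float))
def up(b):
    b=cv2.resize(b,None,fx=16,fy=16,interpolation=cv2.INTER_CUBIC);g=b.mean(2) 
    return np.clip((g-np.percentile(g,1))/(np.percentile(g,93)-np.percentile(g,1))*255,0,255)
a=up(np.mean(ims,0))
b=up(np.load('top0.npz')['color'][238:262,230:266,::-1].astype(float))
b=b[:,:200]
o=np.hstack([a,b])
for y in range(0,384,32): o[y,:6]=255
cv2.imwrite('pics/clip.png',o)
E
```

```text
[ WARN:0@2.988] global loadsave.cpp:1063 imwrite_ Unsupported depth image for selected encoder is fallbacked to CV_8U.
```

View pics/clip.png

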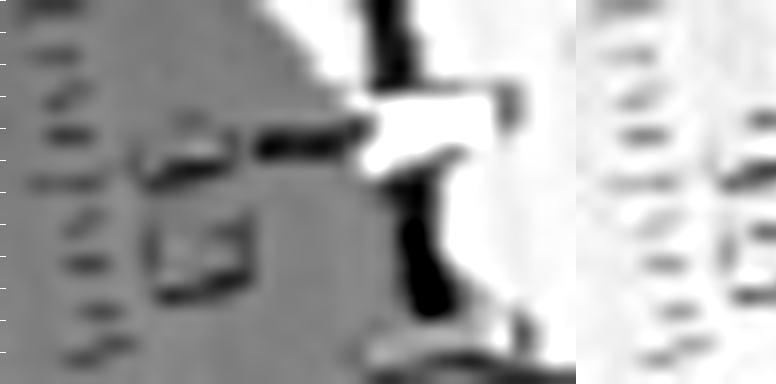

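```bash
python3 - <<'E'
from h import *
c=dict(np.load('top1.npz'));y=np.radians(8.5);R=np.array([[np.cos(y),-np.sin(y)],[np.sin(y),np.cos(y)]])
L=lambda u,v,z:np.round(R.T@onz(c,230+(u+.5)/16-.5,238+(v+.5)/16-.5,z)[:2]*1e3,1)
n=L(290,144,.117);u=L(190,172,.1095);l=L(203,292,.1095);ub=L(190,120,.119);lb=L(215,228,.119)
print('needle',n,L(262,148,.117),'earU front',u,'earL front',l,'back edges',ub,lb)
print('gap est',u[0]-6,l[0]+14,ub[0]-14,lb[0]+6)
Q=lambda u,v,z:np.round(R.T@onz(c,203+(u+.5)/7-.5,190+(v+.5)/7-.5,z)[:2]*1e3,1)
print('index',Q(435,207,.117),'post',Q(498,175,.161),'rows',)
E
```

```text
needle [428.3 -77.6] [428.5 -72.8] earU front [427.5 -59.7] earL front [406.6 -58.7] back edges [435.  -61.5] [416.  -62.8]
gap est 421.5 420.6 421.0 422.0
index [ 495.8 -136.2] post [ 495.8 -161.4] rows
```

The needle is about 7 mm short of the gap centre, so I need another 34° clockwise.

```bash
python3 -m crank '[[[0,0,7],[0,0,0],1],[[0,0,7],[0,0,0],1],[[0,0,7],[0,0,0],1],[[0,0,7],[0,0,0],1],[[0,0,7],[0,0,0],1],[[0,0,0],[0,0,0],1],[[0,0,0],[0,0,0],1]]'
python3 - <<'E'
from h import *
ims=[]
for k in range(6): c=cap('top');ims.append(c['color'][238:262,230:266,::-1].astype(float))
np.savez('top2.npz',**c)
b=cv2.resize(np.mean(ims,0),None,fx=20,fy=20,interpolation=cv2.INTER_CUBIC).mean(2)
b=np.clip((b-np.percentile(b,1))/(np.percentile(b,75)-np.percentile(b,1))*255,0,255)
for y in range(0,480,40): b[y,:6]=255
cv2.imwrite('pics/clip2.png',b.astype(np.uint8))
E
```

```text
time_s: 8.5
tcp_pos: [0.5353, 0.0507, 0.15]
eef_rot: [179.9, 0.2, -148.8]
contact_force: [-4.6, 14.8, 6.5]
gripper_width: 0.0347
gripper_force: 12.0
```

View pics/clip2.png

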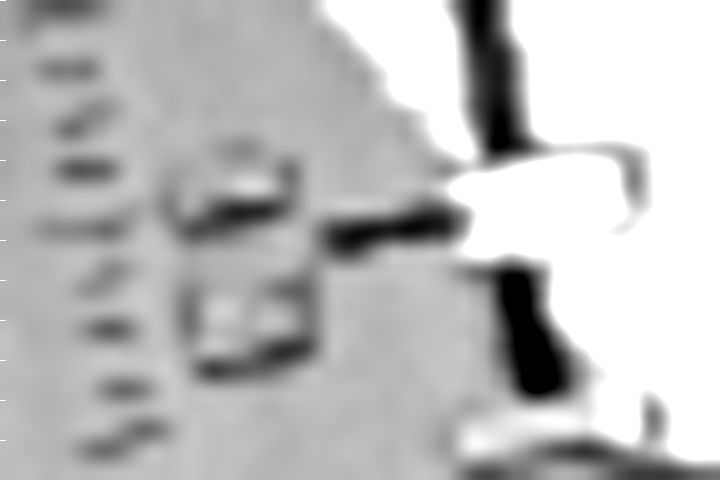

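```bash
python3 - <<'E'
from h import *
c=dict(np.load('top2.npz'));y=np.radians(8.5);R=np.array([[np.cos(y),-np.sin(y)],[np.sin(y),np.cos(y)]])
L=lambda u,v,z:np.round(R.T@onz(c,230+(u+.5)/20-.5,238+(v+.5)/20-.5,z)[:2]*1e3,1)
print('needle',L(335,241,.117),L(390,231,.117),L(445,222,.117))
u=L(240,215,.1095);l=L(255,363,.1095);ub=L(235,148,.119);lb=L(290,286,.119);print(u,l,ub,lb,'gap',u[0]-6,l[0]+14,ub[0]-14,lb[0]+6)
print('pad',L(640,185,.117))
Q=lambda u,v,z:np.round(R.T@onz(c,203+(u+.5)/7-.5,190+(v+.5)/7-.5,z)[:2]*1e3,1)
print('post now',Q(498,175,.161))
E
```

```text
needle [420.7 -72.6] [420.8 -80.2] [420.8 -87.8]
[427.4 -60. ] [406.9 -58.9] [435.3 -61.2] [415.4 -65.6] gap 421.4 420.9 421.3 421.4
pad [ 421.3 -115. ]
post now [ 495.8 -161.4]
```

Needle 420.8 against gap 421.2 mm: centred. I'm releasing the knob and moving to the post.

```bash
python3 -m crank '[[[0,0,0],[0,0,0],-1],[[0,0,0],[0,0,0],-1],[[0,0,0],[0,0,0],-1],[[0,0,0],[0,0,0],-1],[[0,0,0],[0,0,-3],-1],[[0,0,0],[0,0,-3],-1],[[0,0,0],[0,0,0],-1]]'
python3 -m crank '[[[0,0,7.6],[0,0,0],-1],[[0,0,7.6],[0,0,0],-1],[[0,0,7.5],[0,0,0],-1],[[0,0,0],[0,0,0],-1],[[0,0,0],[0,0,0],-1]]'
python3 - <<'E'
from h import *
c=cap('top');s=r.get_state();print(s['tcp_pos'],s['eef_rot'],s['joints'])
y=np.radians(s['eef_rot'][2]);d=np.array([.5142,-.0863])-s['tcp_pos'][:2]
print('tool cm',100*(np.cos(y)*d[0]+np.sin(y)*d[1]),100*(np.sin(y)*d[0]-np.cos(y)*d[1]))
E
```

```text
time_s: 9.5
tcp_pos: [0.5371, 0.0484, 0.2136]
eef_rot: [-179.9, 0.3, -148.8]
contact_force: [0.5, 0.5, -0.5]
gripper_width: 0.0845
gripper_force: 0.0
time_s: 10.0
tcp_pos: [0.5348, 0.0479, 0.2092]
eef_rot: [-180.0, -0.0, -171.3]
contact_force: [-0.4, 0.0, 0.6]
gripper_width: 0.0876
gripper_force: 0.0
[0.53480592 0.04798024 0.20929429] [-1.79990878e+02 -2.49788429e-02 -1.71294586e+02] [ 2.60558105e+01  9.47960140e+00 -2.02430311e+01  1.44783981e-03
 -6.03039300e+01 -1.07351112e+02]
tool cm 4.069240797118626 -12.961447913680733
```

```bash
python3 -m crank '[[[0,0,0],[1,-3.25,0],-1],[[0,0,0],[1,-3.25,0],-1],[[0,0,0],[1.05,-3.25,0],-1],[[0,0,0],[1.05,-3.25,0],-1],[[0,0,0],[0,0,0],-1],[[0,0,0],[0,0,3],-1],[[0,0,0],[0,0,2.9],-1],[[0,0,0],[0,0,0],-1]]'
python3 -m crank '[[[0,0,0],[0,0,0],1],[[0,0,0],[0,0,0],1],[[0,0,0],[0,0,0],1],[[0,0,0],[0,0,0],1],[[0,0,0],[0,0,0],1],[[0,0,0],[0,0,0],1],[[0,0,0],[0,0,0],1],[[0,0,0],[0,0,0],1]]' 35
```

```text
time_s: 10.85
tcp_pos: [0.5112, -0.0866, 0.1472]
eef_rot: [180.0, -0.4, -171.4]
contact_force: [-1.4, -0.2, -0.3]
gripper_width: 0.0873
gripper_force: 0.0
time_s: 11.65
tcp_pos: [0.5136, -0.0865, 0.1506]
eef_rot: [180.0, 0.0, -171.5]
contact_force: [0.8, 0.2, 0.2]
gripper_width: 0.0292
gripper_force: 0.0
```

```bash
python3 -m crank '[[[0,0,0],[0,0,0],1],[[0,0,0],[0,0,0],1],[[0,0,0],[0,0,0],1],[[0,0,0],[0,0,0],1]]' 40
python3 -m crank '[[[0,0,0],[0.9,0,0],1],[[0,0,0],[0.9,0,0],1],[[0,0,0],[0.9,0,0],1],[[0,0,0],[0.9,0,0],1],[[0,0,0],[0.9,0,0],1],[[0,0,0],[0.9,0,0],1],[[0,0,0],[0.9,0,0],1],[[0,0,0],[0.9,0,0],1]]'
python3 -m crank '[[[0,0,0],[0,0,0],1],[[0,0,0],[0,0,0],1],[[0,0,0],[0,0,0],1]]'
python3 - <<'E'
from h import *
ims=[]
for k in range(6): c=cap('top');ims.append(c['color'].astype(float))
np.savez('top3.npz',**c);I=np.mean(ims,0)
a=I[222:272,230:296,::-1];b=cv2.resize(a,None,fx=12,fy=12,interpolation=cv2.INTER_CUBIC)
cv2.imwrite('pics/pull.png',np.clip(b,0,255).astype(np.uint8))
s=cap('side');b=s['color'][180:235,215:300,::-1]
cv2.imwrite('pics/pulls.png',cv2.resize(b,None,fx=8,fy=8,interpolation=cv2.INTER_CUBIC))
print(r.get_state()['gripper_force'],r.get_state()['gripper_width'],r.get_state()['tcp_pos'])
E
```

```text
time_s: 12.05
tcp_pos: [0.5134, -0.0852, 0.1505]
eef_rot: [179.9, 0.0, -171.5]
contact_force: [-2.6, 9.6, 1.8]
gripper_width: 0.0192
gripper_force: 40.0
time_s: 12.85
tcp_pos: [0.4449, -0.0953, 0.1505]
eef_rot: [179.9, 0.3, -171.5]
contact_force: [10.4, 9.1, -10.4]
gripper_width: 0.0191
gripper_force: 40.0
time_s: 13.15
tcp_pos: [0.4449, -0.0953, 0.1505]
eef_rot: [179.9, 0.3, -171.5]
contact_force: [8.4, 8.8, -9.2]
gripper_width: 0.0191
gripper_force: 40.0
39.990517522674054 0.019225731389803925 [ 0.44506622 -0.09529178  0.15055351]
```

View pics/pull.png

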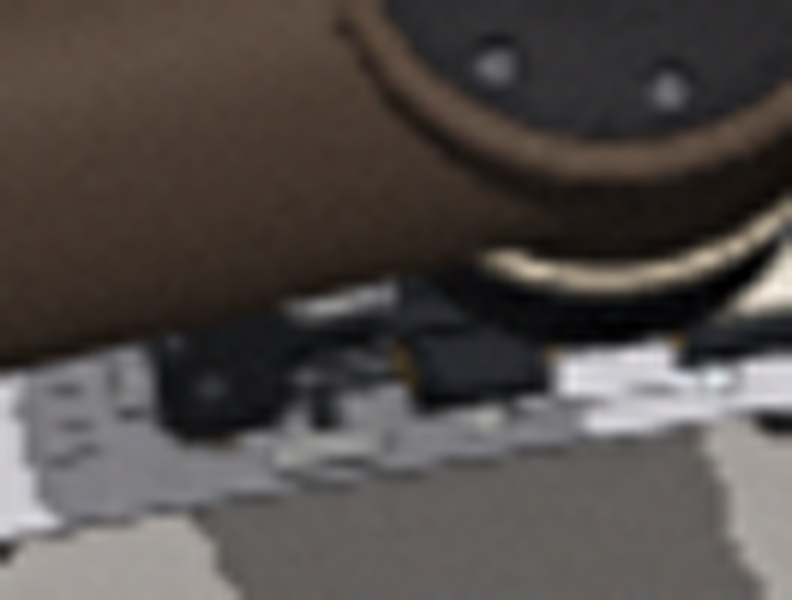

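View pics/pulls.png

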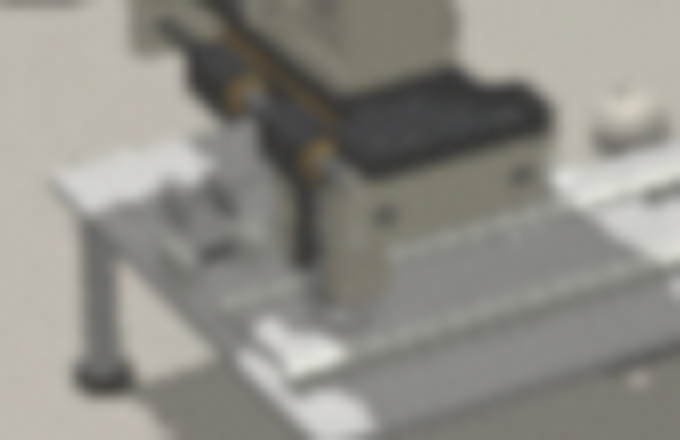

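The gate is about 69 mm out with a firm grip at the post's 19–20 mm width. The index itself is hidden behind the gripper. I need about 5.8 mm more.

```bash
python3 -m crank '[[[0,0,0],[0.3,0,0],1],[[0,0,0],[0.3,0,0],1],[[0,0,0],[0,0,0],1],[[0,0,0],[0,0,0],1],[[0,0,0],[0,0,0],1]]'
python3 - <<'E'
from h import *
ps=[]
for k in range(6):
    s=cap('side');ps.append(s['color'].astype(float))
c=cap('top')
np.savez('side4.npz',**s)
p=np.array([r.get_state()['tcp_pos']])[0];y=np.radians(8.5);d=np.array([.5135,-.0855])-p[:2]
print(p,'travel',(d@[np.cos(y),np.sin(y)])*1e3,r.get_state()['contact_force'])
a=np.mean(ps,0)[195:235,225:290,::-1];b=np.load('side1.npz')['color'][195:235,225:290,::-1].astype(float)
f=lambda q:cv2.resize(q,None,fx=7,fy=7,interpolation=cv2.INTER_CUBIC)
cv2.imwrite('pics/s4.png',np.clip(np.vstack([f(a),f(b)]),0,255).astype(np.uint8))
# expected side-view pixels: slide front edge (96mm ahead... ) for travel 75
R=np.array([[np.cos(y),-np.sin(y)],[np.sin(y),np.cos(y)]])
def pr(x,yy,z): q=R@[x,yy];return np.round((proj(s,np.array([q[0],q[1],z]))-[225,195])*7)
xo=.4958; yo=-.1614
for t in (.070,.075,.080): print(t,'foot front centre',pr(xo-t-.014,yo,.115),'index tip',pr(xo-t,yo+.042,.117))
print('pad',pr(.421,-.115,.117),'needle',pr(.4208,-.072,.117))
E
```

```text
time_s: 14.0
tcp_pos: [0.4392, -0.0962, 0.1505]
eef_rot: [179.9, 0.3, -171.5]
contact_force: [9.4, 8.8, -10.4]
gripper_width: 0.0191
gripper_force: 40.0
[ 0.43922501 -0.0961665   0.15053184] travel 75.03575079605014 [  8.74193838  10.07027511 -11.13988218]
0.07 foot front centre [189. 165.] index tip [171. 110.]
0.075 foot front centre [179. 168.] index tip [161. 113.]
0.08 foot front centre [169. 171.] index tip [151. 116.]
pad [157. 109.] needle [111.  67.]
```

View pics/s4.png

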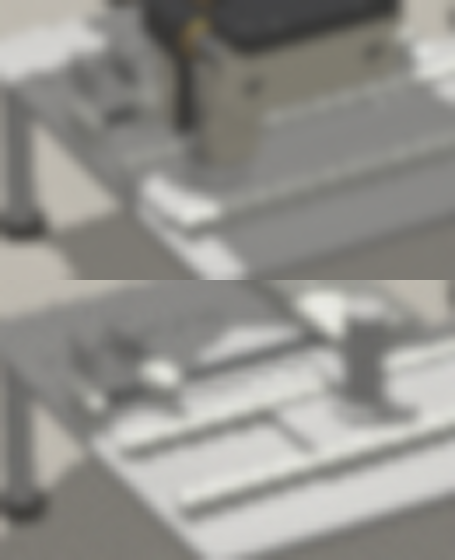

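Travel is 75.0 mm against a 75.0 mm target. The foot appears where predicted in the side view, and the spring reaction of about 10 N matches. I'll hold, then hand in.

```bash
python3 -m crank '[[[0,0,0],[0,0,0],1],[[0,0,0],[0,0,0],1],[[0,0,0],[0,0,0],1],[[0,0,0],[0,0,0],1],[[0,0,0],[0,0,0],1],[[0,0,0],[0,0,0],1]]'
python3 -c "
from plant import r;print(r.close_job())"
```

```text
time_s: 14.95
tcp_pos: [0.4393, -0.0962, 0.1505]
eef_rot: [179.9, 0.3, -171.5]
contact_force: [10.2, 7.8, -9.1]
gripper_width: 0.0194
gripper_force: 40.0
the job is handed in; nothing more can be done
None
```

I handed the job in at about 15 s: the needle measured within 0.5 mm of the gap's middle before I let go of the knob, and the gripper is holding the gate about 75 mm out. The index tip was hidden by the gripper, so its alignment with the pointer's broad end comes from arm travel, not from seeing it; no verdict was returned.

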